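Turn the vial warmer up four clicks and start it

TASK

Turn the vial warmer's black dial clockwise (seen from above) by exactly four clicks from where it stands, pushing its orange stud gently with a fingertip. Then, with the dial left resting on that fourth click, press the green start button right down and let it go. Only touch and push, never pinch or lift anything, and leave the vials and all the other things where they are.

Things in the scene. Friction and masses are not known exactly. Their poses are not given: they have to be found in the camera images.
- warmer: White bench-top vial warmer, 190 (x) x 160 (y) x 90 mm, fixed to the worktop. Origin at the centre of its underside; +x points to its back (the aluminium block, top at z = 90 mm, with three wells, two holding vials that stick out to z = 114 mm), +y to its left. The control panel is the front part, level, at z = 60 mm.
- dial: Round black click-stop dial, 76 mm across, upright axis at x = -35, y = +30 mm of the warmer. Origin on the axis at panel height; its +x axis points from the axis to the stud. It turns over nine clicks of 24 degrees between end stops and starts resting on one of clicks 0 to 3; ten ticks on the panel mark them.
- dial_hub (a point): Point on the dial's axis, in its flat top (77 mm above the worktop). At click 0 the stud stands 108 degrees to the left (counter-clockwise from above) of the warmer's +x as seen from this axis, at click 9 as far to the right.
- dial_stud (a point): Centre of the top of the orange upright stud on the dial: round, 11 mm across, standing 17 mm above the dial's flat top, 30 mm from its axis. Leaving a click takes 2 to 5 N sideways on the stud; half-way to the next (12 degrees) the dial snaps on by itself, and it stays on a click when let go.
- start_button_top (a point): Centre of the top of the round green push button, 24 mm across, at x = -35, y = -46 mm of the warmer, at right of the dial; pressed straight down.
- start_button (a joint): How far the green button is pressed, in m: 0 up, 0.006 fully down (about 4 N); it springs back. It counts as pressed from 4.5 mm.
- vial_1: Clear vial with a dark cap, 29 mm across and 74 mm tall, standing loose in the warmer's left well; origin at the centre of its underside. Not to be disturbed.
- vial_2: The same in the right well.
- gauze_pack: Loose flat gauze pack, 86 x 59 x 13 mm, right of the warmer. Not to be disturbed.
- tape_roll: Loose roll of white tape lying flat, 69 mm across, 25 mm high, right of the warmer. Not to be disturbed.
- marker_pen: Loose blue pen, 139 mm long, 13 mm thick, right of the warmer. Not to be disturbed.
- ointment_jar: Loose small blue jar, 36 mm across, 53 mm tall, right of the warmer. Not to be disturbed.

How it is judged (in metres and radians):
On the way, in this order (a step that is already met when the one before it is completed fails the run):
1. the dial rests four clicks clockwise of where it stood (distance of dial_stud from where it was at the start of the episode between 0.0416 and 0.0473 m and angular speed of dial below 0.1 rad/s and contact force between the fingers and dial below 0.1 N), for 0.2 s.
2. the green button is pressed right down (value of joint start_button above 0.0045 m), for 0.05 s.
At the end, for the whole second after the job is handed in: The dial rests on the fourth click clockwise of where it stood (within a third of a click, 8 degrees), the green button has been pressed after that and is up again, and the vials (12 mm) and the loose things (20 mm) are where they were (distance of dial_stud from where it was at the start of the episode between 0.0416 and 0.0473 m and angular speed of dial below 0.1 rad/s and value of joint start_button below 0.002 m and distance of each of vial_1, vial_2 from where it was at the start of the episode below 0.012 m and distance of each of gauze_pack, tape_roll, marker_pen, ointment_jar from where it was at the start of the episode below 0.02 m); the robot touches nothing.
It fails at once if the green button is pressed while the dial is not on the fourth click (value of joint start_button above 0.0045 m and (distance of dial_stud from where it was at the start of the episode below 0.0416 m or distance of dial_stud from where it was at the start of the episode above 0.0473 m)).
It fails at once if the dial is pinched or pushed with more than 20 N (contact force between the fingers and dial above 20 N).
It fails at once if a vial is lifted, carried or pushed out of its place (distance of any of vial_1, vial_2 from where it was at the start of the episode above 0.012 m).
It fails at once if another loose thing is lifted, carried or pushed away (distance of any of gauze_pack, tape_roll, marker_pen, ointment_jar from where it was at the start of the episode above 0.02 m).
It also fails if it takes over 64 s, if anything falls off the work surface, if the arm or the gripper's body presses on something with over 40 N, if the wrist force passes 120 N, or if a joint passes its speed limit or range.

ROBOT

A 6-joint arm with a two-finger parallel gripper is mounted at the origin on a cart in front of the work surface, level with it; the furniture and walls round the work are solid. World frame = base frame: x ahead of the robot, y to its left, z up, the work surface at z = 0. Lengths are in mm, angles in rad, forces in N, time in s.
With the tool pointing down it reaches from about 250 to 725 mm from the base axis. Payload 9.7 kg.
Tool frame: the origin (TCP) lies on the front face of the gripper's body, between the roots of the fingers; the fingertips stand 73 mm ahead of it and the grasp point (between the pads) lies 54 mm ahead of it; z points along the fingers, x is the direction in which the jaws open and shut, and the axes are right-handed (so a half turn about z gives the same grasp; the last joint's range is limited). The gripper opens to 85 mm and grips with 20 to 120 N. Pads are 22 mm wide; open, the fingers measure 114 mm over their backs; the gripper's body (76 mm by 85 mm) begins 54 mm behind the grasp point. The pads swing forward as they close: fully open they stand 13 mm farther back than shut.
Start: joints at [-1.21, 0.087, 0.176, 1.66, 0, 1.571], TCP at [194.16, -514.586, 303.884] pointing down, gripper open.
Joint ranges: [-3.13, 3.13], [-0.85, 1.81], [-1.15, 1.24], [-2.2, 2.28], [-1.44, 1.52], [-3.14, 3.14]. Speed limits (rad/s): [2.22, 2.22, 2.57, 3.14, 3.14, 3.14].

INTERFACE

Orientations are given as a unit quaternion [x, y, z, w].
In Python, from bench import get_state, optics, order gives the robot as it stands.
- The arm moves only by the tool jog_arm, never from a script. Its argument "deltas" is a list of rows, each a list of 5 numbers: the finger opening in mm, from 0 to 85.4, then the shift along the world's x, y, z in units of 30 mm (1.0 is 30 mm), then the turn about the world's z in units of 5 degrees (1.0 is 5 degrees). A call has 1 to 20 rows; each row shifts and turns the pose as measured when the row begins; what a row does not reach is not made up. A row lasts 1/12 s, in which the tool goes at most 41.7 mm and 7.16 degrees, less where a joint would pass 70% of its speed; a pose out of reach is approached as far as the arm can. A call is refused whole if a number of a shift passes 1 or a number of a turn 1, either way. A call with a gripper value outside its range is refused whole. The fingers move at their own pace and stop on an object; "newtons" is the grip in N (left out, the last holds). Time passes only in rows, so rows that do not move let the fingers close. It gives the time, the measured TCP pose, the force and the opening at its end, in the units of the state.
- get_state(): the state, without advancing time (a new reading comes with each control period).
- optics.camera(name): name is "scene" or "top"; returns a dict with "image" (420x560x3 uint8, red, green, blue), "depth" (420x560 float32, mm along the optical axis (not along the pixel's ray), 0 where there is no reading), "mtx" (3x3 intrinsics, pixels), "k1" (the pictures are not rectified: a ray, as slopes to the right and down, at radius r is drawn at 1 + k1 r^2 times it, then the intrinsics apply), "world_from_camera" (4x4, takes a point from camera to world coordinates). Camera axes: x right, y down, z forward; pixel columns grow to the right and rows downward; lengths in mm; the calibration is good to about 2 mm. A picture is of the moment at which its call begins.
- order.sign_off(): hands the job in, once; it reports no verdict.
The state is a dict: "t": time; "qpos": joint angles; "qvel": joint speeds; "effort": joint torques, N m; "eef_pos": TCP position; "eef_rot": TCP orientation; "wrist_force": force on the tool from outside, world axes, zero at the start; "moment": the same for the moment, N m; "width": opening from 0.0 (shut) to 1.0 (fully open).
Only numpy, scipy, OpenCV 4.12 (cv2) and the standard library are available. Lean on these libraries where they do the work, as an engineer would, in place of code of your own. Each camera call takes 0.05 s, during which the arm holds its last target.

## Working session

There is one attempt and no reset: what is moved stays moved. The work goes in short steps, Python scripts to look and compute and a tool call to move; the robot and the scene stay as the last step left them, time stands still between calls to the robot, and variables do not carry over. Pictures are saved under pics/ and viewed, and the job is handed in when it is done.

Besides the shell and the picture viewer there is one more tool, called after "Emit:" in YAML: its name, and indented under it one key for each argument. jog_arm: Moves the arm, as the interface text tells. Its arguments: {"type":"object","properties":{"deltas":{"type":"array"},"newtons":{"type":"number"}},"required":["deltas"]}

```bash
mkdir -p pics
cat > h.py <<'E'
import numpy as np, cv2
from bench import get_state, optics, order
def snap(n,f):
    c=optics.camera(n); cv2.imwrite(f,c['image'][:,:,::-1]); return c
def ray(c,u,v):
    K=c['mtx'];d=np.array([(u-K[0,2])/K[0,0],(v-K[1,2])/K[1,1]])
    s=d.copy()
    for _ in range(20): s=d/(1+c['k1']*(s@s))
    T=c['world_from_camera']; return T[:3,3],T[:3,:3]@np.array([s[0],s[1],1.])
def onz(c,u,v,z):
    o,r=ray(c,u,v); return o+r*(z-o[2])/r[2]
def bydepth(c,u,v):
    o,r=ray(c,u,v); return o+r*c['depth'][int(round(v)),int(round(u))]
def tri(c1,p1,c2,p2):
    o1,r1=ray(c1,*p1);o2,r2=ray(c2,*p2);r1=r1/np.linalg.norm(r1);r2=r2/np.linalg.norm(r2)
    t=np.linalg.lstsq(np.c_[r1,-r2],o2-o1,rcond=None)[0]
    a=o1+t[0]*r1;b=o2+t[1]*r2; return (a+b)/2,np.linalg.norm(a-b)
def blob(c,lo,hi):
    h=cv2.cvtColor(c['image'],cv2.COLOR_RGB2HSV); m=cv2.inRange(h,np.array(lo),np.array(hi))
    n,l,s,ce=cv2.connectedComponentsWithStats(m)
    return [(s[i].tolist(),ce[i].round(1).tolist()) for i in range(1,n) if s[i,4]>25]
E
python3 - <<'E'
from h import *
np.set_printoptions(precision=2,suppress=True)
print(get_state())
for n in('top','scene'):
    c=snap(n,f'pics/{n}0.png'); print(n,c['mtx'],c['k1'],c['world_from_camera'])
    print('or',blob(c,(5,150,120),(20,255,255)));print('gr',blob(c,(45,100,60),(85,255,255)))
E
```

```text
{'t': 0.0, 'qpos': array([-1.21,  0.09,  0.18,  1.66, -0.  ,  1.57]), 'qvel': array([-0.,  0., -0., -0.,  0., -0.]), 'effort': array([ -0.  , -52.04,  46.48,   0.02,   0.  ,   0.  ]), 'eef_pos': array([ 194.09, -514.46,  303.17]), 'eef_rot': array([ 0.82, -0.57, -0.  , -0.  ]), 'wrist_force': array([-0.21,  0.01,  0.03]), 'moment': array([-0.03, -0.04,  0.06]), 'width': 1.0027364248036412}
top [[461.9   0.  282.3]
 [  0.  461.9 213.5]
 [  0.    0.    1. ]] 0.04271059664192091 [[   0.     -0.99    0.11  415.01]
 [  -1.     -0.      0.03 -167.46]
 [  -0.03   -0.11   -0.99 1003.08]
 [   0.      0.      0.      1.  ]]
or []
gr [([247, 187, 11, 10, 81], [252.0, 191.5])]
scene [[474.8    0.   278.9 ]
 [  0.   474.8  210.69]
 [  0.     0.     1.  ]] -0.01888817782101453 [[ -0.86  -0.23   0.45  34.93]
 [ -0.5    0.41  -0.76 675.37]
 [ -0.01  -0.88  -0.47 600.44]
 [  0.     0.     0.     1.  ]]
or []
gr [([241, 222, 10, 6, 44], [245.5, 224.4])]
```

```bash
sleep 1
```

```text
(no output)
```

View pics/top0.png

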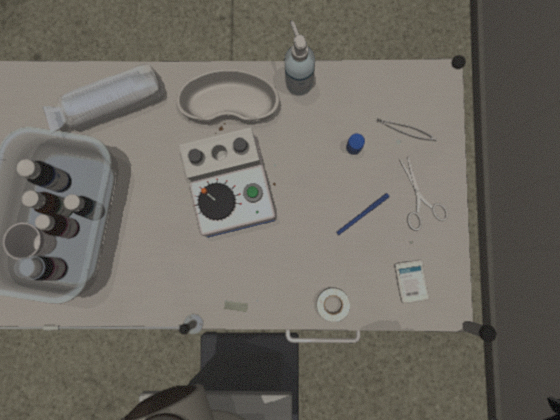

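View pics/scene0.png

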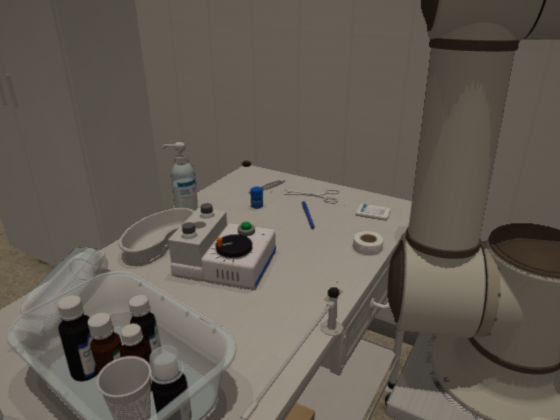

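Run:
```python
import cv2
a=cv2.imread('pics/top0.png')[100:270,160:330]; b=cv2.imread('pics/scene0.png')[140:300,180:340]
cv2.imwrite('pics/topc.png',cv2.resize(a,None,fx=3.5,fy=3.5,interpolation=2))
cv2.imwrite('pics/scenec.png',cv2.resize(b,None,fx=3.5,fy=3.5,interpolation=2))
```

```text
(no output)
```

View pics/topc.png

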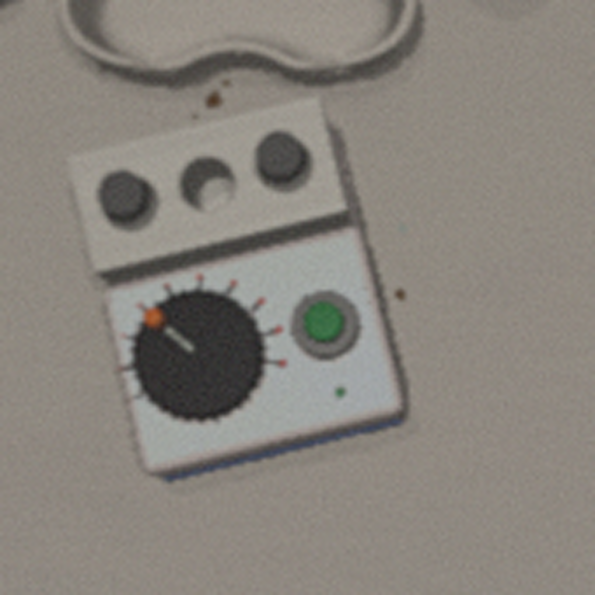

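View pics/scenec.png

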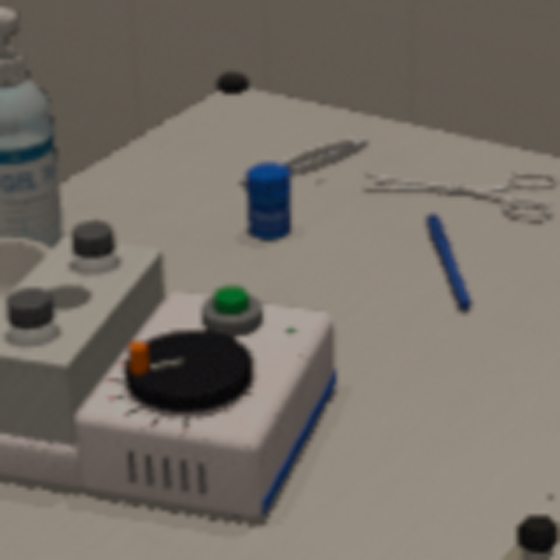

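Run:
```python
from h import *
np.set_printoptions(precision=1,suppress=True)
import cv2
cs={n:optics.camera(n) for n in('top','scene')}
for n,roi in(('top',(160,100,330,270)),('scene',(180,140,340,300))):
    c=cs[n]; h=cv2.cvtColor(c['image'],cv2.COLOR_RGB2HSV)
    for nm,lo,hi in(('or',(0,110,60),(18,255,255)),('gr',(45,70,30),(90,255,255)),('dark',(0,0,0),(180,255,60))):
        m=cv2.inRange(h,np.array(lo),np.array(hi)); k=np.zeros_like(m); k[roi[1]:roi[3],roi[0]:roi[2]]=1; m=m*k
        N,l,s,ce=cv2.connectedComponentsWithStats(m)
        for i in range(1,N):
            if s[i,4]>12: print(n,nm,s[i],ce[i],bydepth(c,*ce[i]))
```

```text
top or [201 188   6   6  28] [203.8 190.5] [564.1  15.3  93.7]
top gr [247 186  11  11  94] [251.9 191.4] [564.7 -79.8  79.7]
top dark [235 144  13   8  26] [241.7 148.9] [643.6 -62.1 115.2]
top dark [191 157  11   6  20] [196.5 160.7] [619.9  26.6 116. ]
top dark [198 183  37  37 952] [216.8 201.5] [544.2  -8.4  77.4]
scene or [217 237   6  10  50] [219.2 241.5] [562.5  21.3  89.6]
scene gr [241 222  10   8  71] [245.7 225.5] [559.5 -71.3  82.3]
scene dark [242 161   9   6  41] [246.  163.4] [ 859.1 -515.1   11.1]
scene dark [180 180  16   6  37] [188.1 183.3] [ 800.2 -165.4   92.6]
scene dark [201 207  11   6  56] [206.2 209.8] [647.6 -47.4 109.4]
scene dark [183 226  12   8  70] [188.5 229.9] [624.5  41.2 109.3]
scene dark [241 226  10   4  23] [245.7 227.8] [560.1 -71.7  75.9]
scene dark [216 231  38  27 671] [235.3 245.3] [536.9   1.3  77.3]
scene dark [328 288  11  10  93] [333.1 292.5] [291.3  55.2  85.9]
```

The top view shows the dial at about (217,201), the stud at (204,190) and the button at (252,191). The two vials and the block lie behind them. In the scene view the stud is at (219,241) and the button at (246,225). From rough numbers the warmer's yaw is about 15° and the stud is about 36° left of +x, which is click 3. I'll refine this and locate the block's front edge.

Run:
```python
from h import *
np.set_printoptions(precision=1,suppress=True)
ct=optics.camera('top');cs=optics.camera('scene')
# point cloud of top
P=np.array([bydepth(ct,u,v) for v in range(120,245) for u in range(170,285)])
blk=P[(abs(P[:,2]-90)<4)]; pan=P[(abs(P[:,2]-60)<4)]
for nm,b,z in(('block',blk,90),('panel',pan,60)):
    print(nm,len(b),b[:,2].mean(),cv2.minAreaRect(b[:,:2].astype(np.float32)))
th=np.deg2rad(15.2); X=np.array([np.cos(th),np.sin(th)]);Y=np.array([-X[1],X[0]])
d=np.array([544.7,-7.7])
for nm,b in(('block',blk),('panel',pan)):
    q=(b[:,:2]-d); print(nm,'x',np.percentile(q@X,[1,5,50,95,99]),'y',np.percentile(q@Y,[1,5,50,95,99]))
# dial flat top points at 77
t=P[(abs(P[:,2]-77)<3)&(np.hypot(*(P[:,:2]-d).T)<42)]; print('dialtop',len(t),t.mean(0),cv2.minEnclosingCircle(t[:,:2].astype(np.float32)))
# triangulate stud & button tops
for nm,a,lo,hi in(('stud',0,(0,110,60),(18,255,255)),('btn',0,(45,70,30),(90,255,255))):
    r=[]
    for c,roi in((ct,(160,100,330,270)),(cs,(180,140,340,300))):
        m=cv2.inRange(cv2.cvtColor(c['image'],cv2.COLOR_RGB2HSV),np.array(lo),np.array(hi))
        k=np.zeros_like(m);k[roi[1]:roi[3],roi[0]:roi[2]]=1;m*=k
        v,u=np.nonzero(m); r.append((u,v))
    (u1,v1),(u2,v2)=r
    top=v2<v2.min()+(4 if nm=='btn' else 3)
    p2=(u2[top].mean(),v2[top].mean()); p1=(u1.mean(),v1.mean())
    print(nm,p1,p2,tri(ct,p1,cs,p2), 'scene on z', onz(cs,*p2,94 if nm=='stud' else 80), 'top on z',onz(ct,*p1,94 if nm=='stud' else 80))
```

```text
block 1913 89.66323475961795 ((625.3140869140625, -17.081588745117188), (108.8474349975586, 151.45654296875), 14.852540016174316)
panel 2687 59.52984866542367 ((577.5965576171875, -29.221397399902344), (168.8835906982422, 157.9506378173828), 14.916397094726562)
block x [ 57.9  60.5  88.8 126.1 128.5] y [-104.6  -99.8  -30.6   37.9   42.9]
panel x [-57.1 -53.6  -9.5  54.9  60.6] y [-106.4 -102.2  -44.4   43.4   48. ]
dialtop 976 [545.2  -7.4  76.7] ((546.0894775390625, -6.696924209594727), 38.931766510009766)
stud (np.float64(204.75757575757575), np.float64(186.84848484848484)) (np.float64(219.2), np.float64(238.2)) (array([570.5,  13.1,  91.1]), np.float64(3.454439963990029)) scene on z [565.6  16.6  94. ] top on z [571.5  13.5  94. ]
btn (np.float64(252.06185567010309), np.float64(191.84536082474227)) (np.float64(245.72222222222223), np.float64(223.63888888888889)) (array([564.2, -79.8,  81.2]), np.float64(1.597593439123677)) scene on z [566.3 -81.5  80. ] top on z [563.7 -80.1  80. ]
```

Emit:
jog_arm:
  deltas:
    - [0,0.62,0.95,0,1]
    - [0,0.62,0.95,0,1]
    - [0,0.62,0.95,0,1]
    - [0,0.62,0.95,0,1]
    - [0,0.62,0.95,0,1]
    - [0,0.62,0.95,0,1]
    - [0,0.62,0.95,0,1]
    - [0,0.62,0.95,0,1]
    - [0,0.62,0.95,0,1]
    - [0,0.62,0.95,0,1]
    - [0,0.62,0.95,0,1]
    - [0,0.62,0.95,0,1]
    - [0,0.62,0.95,0,1]
    - [0,0.62,0.95,0,1]
    - [0,0.62,0.95,0,1]
    - [0,0.62,0.95,0,1]

```text
t: 1.63
eef_pos: [496.6, -39.5, 302.4]
eef_rot: [0.993, 0.12, 0.001, 0.001]
wrist_force: [-0.2, -0.8, 0.1]
width: -0.003
```

Emit:
jog_arm:
  deltas:
    - [0,0.15,0.2,-0.2,0.96]
    - [0,0.15,0.2,-0.2,0.96]
    - [0,0.15,0.2,-0.2,0.96]
    - [0,0.15,0.2,-0.2,0.96]
    - [0,0.15,0.2,-0.2,0.96]
    - [0,0.15,0.2,-0.2,0.96]
    - [0,0.15,0.2,-0.2,0.96]
    - [0,0.15,0.2,-0.2,0.96]
    - [0,0.15,0.2,-0.2,0.96]
    - [0,0.1,0.2,-0.2,0.96]
    - [0,0,0,0,0]
    - [0,0,0,0,0]

```text
t: 2.63
eef_pos: [544.8, 31.3, 237.8]
eef_rot: [0.843, 0.537, 0.001, -0.001]
wrist_force: [0.8, -0.0, 1.1]
width: -0.002
```

```bash
cat > st.py <<'E'
from h import *
s=get_state();q=s['eef_rot'];p=s['eef_pos']
print('t',round(s['t'],2),'p',p.round(1),'yaw',round(np.degrees(2*np.arctan2(q[1],q[0])),1),'F',s['wrist_force'].round(1),'q6',s['qpos'][5].round(2))
E
python3 st.py
python3 - <<'E'
from h import *
a=snap('top','pics/t1.png')['image'];b=snap('scene','pics/s1.png')['image']
f=lambda i,y,x:cv2.resize(i[y:y+180,x:x+180,::-1],(400,400),interpolation=2)
cv2.imwrite('pics/b1.png',np.hstack([f(a,90,150),f(b,100,140)]))
E
```

```text
t 2.63 p [544.8  31.3 237.8] yaw 65.0 F [ 0.8 -0.   1.1] q6 0.49
```

View pics/b1.png

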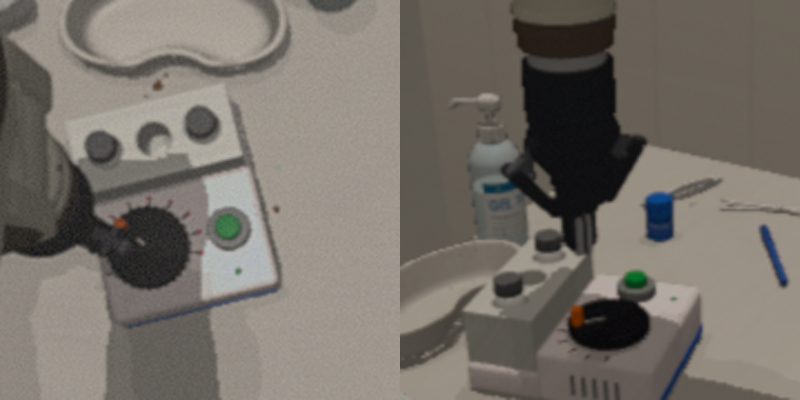

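Run:
```python
from h import *
np.set_printoptions(precision=1,suppress=True)
c=optics.camera('scene'); p=get_state()['eef_pos']
P=np.array([bydepth(c,u,v) for v in range(110,225) for u in range(180,270)])
r=P-p
m=(np.hypot(r[:,0],r[:,1])<85)&(P[:,2]>125)
r=r[m]; ax=np.array([np.cos(np.radians(65)),np.sin(np.radians(65))])
a=r[:,:2]@ax; b=r[:,:2]@np.array([-ax[1],ax[0]])
for z in range(20,-90,-5):
    k=(r[:,2]<=z)&(r[:,2]>z-5)
    if k.sum()>2: print(z,k.sum(),'x',a[k].min(),a[k].max(),'y',b[k].min(),b[k].max())
```

```text
20 168 x -61.17972201357252 62.47365631982005 y -13.713434736767667 17.926187372722502
15 136 x -61.71550171974452 61.76909531771514 y -11.82619116041735 17.65394804411856
10 107 x -60.13371140574044 58.05412245175058 y -11.535339815691735 17.631448266178634
5 109 x -51.78569822027273 54.36050383407064 y -13.494329034561364 18.494150073681496
0 117 x -50.53096763086306 48.97304253569608 y -14.713776997295884 19.862942084673577
-5 98 x -44.424714482175226 46.65171106821611 y -17.091900192585996 16.953150657066043
-10 86 x -40.50752121689098 42.082156763658546 y -11.153596484700646 13.128690873123011
-15 118 x -38.4121555496341 38.08690585835338 y -11.510316816907956 14.54544259906592
-20 79 x -33.588304488763626 33.62860344111836 y -13.717228630497264 13.266731571532228
-25 58 x -25.461427167390966 29.676778054804224 y -0.033227859695995315 14.954606144618335
-30 22 x -17.30021704696278 14.92630911698558 y 1.0327632392696136 11.86666662249862
-35 37 x -11.056551204651337 14.401210851712408 y -7.25882038561194 11.99024101881365
-40 42 x -13.130995069200553 15.298986156927494 y -7.7295334915675395 12.85541193548507
-45 36 x -12.539934860643347 15.105302266577096 y -8.169503616398256 12.085825120118022
-50 35 x -12.472853746249953 14.089943217013955 y -9.975346957663739 11.82719929658204
-55 38 x -12.548265322727444 14.939917737287372 y -9.900933870563758 12.570455729103317
-60 30 x -11.68723097367023 13.981703820655166 y -6.465669771008419 11.458670246825616
-65 21 x -10.911811859064901 11.656870377988826 y -5.8466012516464 12.369060021108673
-70 5 x -1.9294830072028586 7.368224866144389 y -6.591280722393877 8.846364365052803
```

Emit:
jog_arm:
  deltas:
    - [0,-0.18,-0.39,0,0]
    - [0,0,0,0,0]
    - [0,0,0,-0.6,0]
    - [0,0,0,-0.6,0]
    - [0,0,0,-0.6,0]
    - [0,0,0,-0.3,0]
    - [0,0,0,0,0]
    - [0,0,0,0,0]

```text
t: 3.45
eef_pos: [538.6, 14.9, 177.8]
eef_rot: [0.847, 0.532, 0.004, 0.001]
wrist_force: [0.2, 0.3, 0.1]
width: 0.003
```

```bash
python3 st.py
```

```text
t 3.45 p [538.6  14.9 177.8] yaw 64.3 F [0.2 0.3 0.1] q6 0.47
```

Emit:
jog_arm:
  deltas:
    - [0,0.04,0.16,0,0]
    - [0,0,0,0,0]
    - [0,0,0,-0.3,0]
    - [0,0,0,-0.3,0]
    - [0,0,0,-0.08,0]
    - [0,0,0,0,0]
    - [0,0,0,0,0]

```text
t: 4.03
eef_pos: [541.2, 20.3, 158.9]
eef_rot: [0.847, 0.532, 0.006, 0.002]
wrist_force: [0.8, 0.2, -0.5]
width: -0.001
```

```bash
python3 st.py
python3 - <<'E'
from h import *
a=snap('top','pics/t2.png')['image'];b=snap('scene','pics/s2.png')['image']
f=lambda i,y,x:cv2.resize(i[y:y+120,x:x+120,::-1],(400,400),interpolation=2)
cv2.imwrite('pics/b2.png',np.hstack([f(a,140,160),f(b,160,170)]))
E
```

```text
t 4.03 p [541.2  20.3 158.9] yaw 64.3 F [ 0.8  0.2 -0.5] q6 0.49
```

View pics/b2.png

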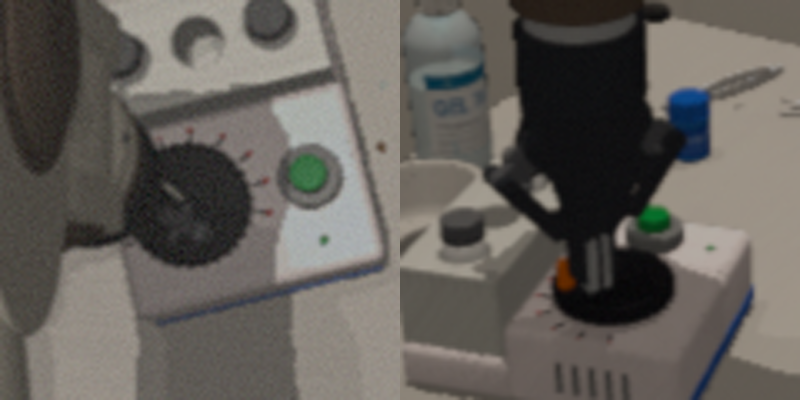

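```bash
cat > plan.py <<'E'
from h import *
import sys
hub=np.array([545.2,-7.4]); rho,s=22.,16.5
f=lambda a:hub+rho*np.array([np.cos(a),np.sin(a)])+s*np.array([-np.sin(a),np.cos(a)])
end=np.radians(float(sys.argv[1]));n=int(sys.argv[2])
S=get_state();q=S['eef_rot'];p=S['eef_pos'];a0=2*np.arctan2(q[1],q[0])
rel=p[:2]-hub; r=np.array([np.cos(a0),np.sin(a0)]);t=np.array([-r[1],r[0]])
so=rel@t; print('yaw',np.degrees(a0).round(1),'rho',(rel@r).round(1),'s',so.round(1),'contact angle',np.degrees(a0+(so-s)/30).round(1),'z',p[2].round(1),'F',S['wrist_force'].round(1),'t',S['t'])
A=np.linspace(a0,end,n+1); off=(p[:2]-f(a0))
pts=[f(A[i])+off*(1-i/n) for i in range(n+1)]
print([[0]+((pts[i+1]-pts[i])/30).round(2).tolist()+[round((157-p[2])/30/n,3), round(np.degrees(A[i+1]-A[i])/5,2)] for i in range(n)])
E
python3 plan.py 40 8
```

```text
yaw 64.3 rho 23.2 s 15.6 contact angle 62.5 z 159.2 F [ 0.1 -2.   0.1] t 4.1333
[[0, 0.04, 0.01, np.float64(-0.009), np.float64(-0.61)], [0, 0.04, 0.0, np.float64(-0.009), np.float64(-0.61)], [0, 0.04, 0.0, np.float64(-0.009), np.float64(-0.61)], [0, 0.04, -0.0, np.float64(-0.009), np.float64(-0.61)], [0, 0.04, -0.0, np.float64(-0.009), np.float64(-0.61)], [0, 0.04, -0.01, np.float64(-0.009), np.float64(-0.61)], [0, 0.04, -0.01, np.float64(-0.009), np.float64(-0.61)], [0, 0.04, -0.01, np.float64(-0.009), np.float64(-0.61)]]
```

Emit:
jog_arm:
  deltas:
    - [0,0.04,0.01,-0.01,-0.6]
    - [0,0.04,0,-0.01,-0.6]
    - [0,0.04,0,-0.01,-0.6]
    - [0,0.04,0,-0.01,-0.6]
    - [0,0.04,0,-0.01,-0.6]
    - [0,0.04,-0.01,-0.01,-0.6]
    - [0,0.04,-0.01,-0.01,-0.6]
    - [0,0.04,-0.01,-0.01,-0.6]

```text
t: 4.8
eef_pos: [551.0, 20.3, 158.8]
eef_rot: [0.942, 0.336, 0.006, 0.003]
wrist_force: [-1.4, 2.1, 0.8]
width: 0.0
```

```bash
python3 plan.py 20 8
```

```text
yaw 39.3 rho 22.0 s 17.7 contact angle 41.6 z 158.8 F [-1.4  2.1  0.8] t 4.8
[[0, 0.04, -0.01, np.float64(-0.007), np.float64(-0.48)], [0, 0.04, -0.02, np.float64(-0.007), np.float64(-0.48)], [0, 0.04, -0.02, np.float64(-0.007), np.float64(-0.48)], [0, 0.04, -0.02, np.float64(-0.007), np.float64(-0.48)], [0, 0.04, -0.02, np.float64(-0.007), np.float64(-0.48)], [0, 0.04, -0.02, np.float64(-0.007), np.float64(-0.48)], [0, 0.04, -0.02, np.float64(-0.007), np.float64(-0.48)], [0, 0.04, -0.02, np.float64(-0.007), np.float64(-0.48)]]
```

Emit:
jog_arm:
  deltas:
    - [0,0.04,-0.02,-0.01,-0.5]
    - [0,0.04,-0.02,-0.01,-0.5]
    - [0,0.04,-0.02,-0.01,-0.5]
    - [0,0.04,-0.02,-0.01,-0.5]
    - [0,0.04,-0.02,-0.01,-0.5]
    - [0,0.04,-0.02,-0.01,-0.5]
    - [0,0.04,-0.02,-0.01,-0.5]
    - [0,0.03,-0.02,-0.01,-0.5]

```text
t: 5.47
eef_pos: [560.5, 16.3, 158.5]
eef_rot: [0.987, 0.159, 0.006, 0.003]
wrist_force: [-2.8, 1.8, 1.3]
width: -0.004
```

```bash
python3 plan.py 0 8;  python3 - <<'E'
from h import *
a=snap('top','pics/t3.png')['image'];b=snap('scene','pics/s3.png')['image']
f=lambda i,y,x:cv2.resize(i[y:y+120,x:x+120,::-1],(400,400),interpolation=2)
cv2.imwrite('pics/b3.png',np.hstack([f(a,140,160),f(b,160,170)]))
E
```

```text
yaw 18.3 rho 21.9 s 17.7 contact angle 20.6 z 158.5 F [-2.8  1.8  1.3] t 5.4667
[[0, 0.03, -0.03, np.float64(-0.006), np.float64(-0.46)], [0, 0.03, -0.03, np.float64(-0.006), np.float64(-0.46)], [0, 0.03, -0.03, np.float64(-0.006), np.float64(-0.46)], [0, 0.03, -0.03, np.float64(-0.006), np.float64(-0.46)], [0, 0.03, -0.03, np.float64(-0.006), np.float64(-0.46)], [0, 0.03, -0.03, np.float64(-0.006), np.float64(-0.46)], [0, 0.03, -0.03, np.float64(-0.006), np.float64(-0.46)], [0, 0.02, -0.03, np.float64(-0.006), np.float64(-0.46)]]
```

View pics/b3.png

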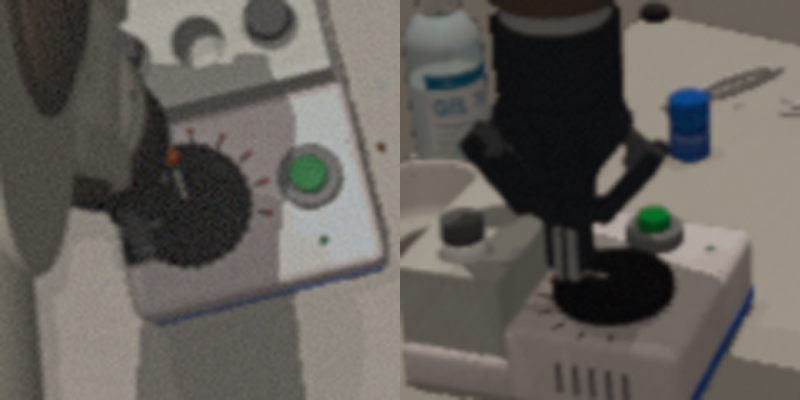

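The dial is following: the stud now sits at about (212,187) in the top view.

Emit:
jog_arm:
  deltas:
    - [0,0.03,-0.03,-0.01,-0.5]
    - [0,0.03,-0.03,-0.01,-0.5]
    - [0,0.03,-0.03,-0.01,-0.5]
    - [0,0.03,-0.03,-0.01,-0.5]
    - [0,0.03,-0.03,-0.01,-0.5]
    - [0,0.03,-0.03,-0.01,-0.5]
    - [0,0.03,-0.03,-0.01,-0.5]
    - [0,0.02,-0.03,-0.01,-0.5]

```text
t: 6.23
eef_pos: [567.8, 9.5, 158.0]
eef_rot: [1.0, -0.014, 0.007, 0.003]
wrist_force: [-1.2, 1.8, 1.8]
width: 0.0
```

```bash
python3 plan.py -22 8
```

```text
yaw -1.6 rho 22.2 s 17.5 contact angle 0.4 z 158.0 F [-1.2  1.8  1.8] t 6.2333
[[0, 0.02, -0.04, np.float64(-0.004), np.float64(-0.51)], [0, 0.02, -0.04, np.float64(-0.004), np.float64(-0.51)], [0, 0.02, -0.04, np.float64(-0.004), np.float64(-0.51)], [0, 0.02, -0.04, np.float64(-0.004), np.float64(-0.51)], [0, 0.02, -0.04, np.float64(-0.004), np.float64(-0.51)], [0, 0.01, -0.04, np.float64(-0.004), np.float64(-0.51)], [0, 0.01, -0.04, np.float64(-0.004), np.float64(-0.51)], [0, 0.01, -0.04, np.float64(-0.004), np.float64(-0.51)]]
```

Emit:
jog_arm:
  deltas:
    - [0,0.02,-0.04,0,-0.5]
    - [0,0.02,-0.04,0,-0.5]
    - [0,0.02,-0.04,0,-0.5]
    - [0,0.02,-0.04,0,-0.5]
    - [0,0.01,-0.04,0,-0.5]
    - [0,0.01,-0.04,0,-0.5]
    - [0,0.01,-0.04,0,-0.5]
    - [0,0.01,-0.04,0,-0.5]

```text
t: 6.9
eef_pos: [571.8, 0.4, 159.0]
eef_rot: [0.982, -0.188, 0.007, 0.004]
wrist_force: [-0.2, 1.2, -0.7]
width: -0.001
```

```bash
python3 plan.py -38 6;python3 - <<'E'
from h import *
a=snap('top','pics/t4.png')['image'];b=snap('scene','pics/s4.png')['image']
f=lambda i,y,x:cv2.resize(i[y:y+120,x:x+120,::-1],(400,400),interpolation=2)
cv2.imwrite('pics/b4.png',np.hstack([f(a,140,160),f(b,160,170)]))
E
```

```text
yaw -21.7 rho 21.9 s 17.1 contact angle -20.6 z 159.0 F [-0.2  1.2 -0.7] t 6.9
[[0, 0.01, -0.05, np.float64(-0.011), np.float64(-0.54)], [0, 0.01, -0.05, np.float64(-0.011), np.float64(-0.54)], [0, 0.01, -0.05, np.float64(-0.011), np.float64(-0.54)], [0, 0.0, -0.05, np.float64(-0.011), np.float64(-0.54)], [0, 0.0, -0.05, np.float64(-0.011), np.float64(-0.54)], [0, -0.0, -0.05, np.float64(-0.011), np.float64(-0.54)]]
```

View pics/b4.png

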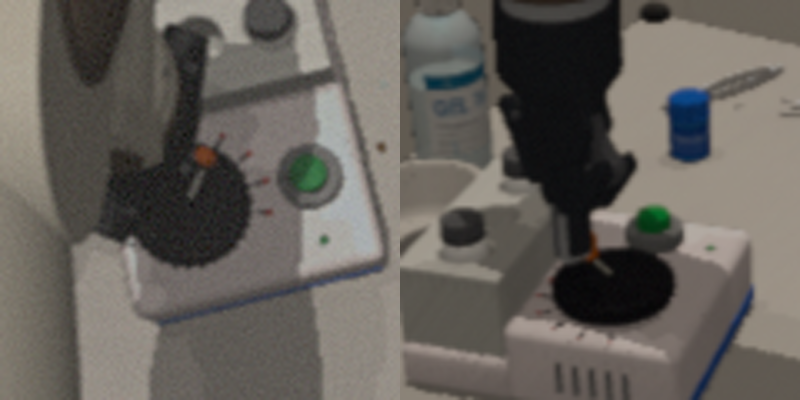

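Emit:
jog_arm:
  deltas:
    - [0,0.01,-0.05,-0.01,-0.5]
    - [0,0.01,-0.05,-0.01,-0.5]
    - [0,0.01,-0.05,-0.01,-0.5]
    - [0,0,-0.05,-0.01,-0.5]
    - [0,0,-0.05,-0.01,-0.5]
    - [0,0,-0.05,-0.01,-0.5]
    - [0,0,0,0,0]

```text
t: 7.58
eef_pos: [573.1, -7.5, 158.4]
eef_rot: [0.951, -0.31, 0.007, 0.003]
wrist_force: [-0.1, -0.6, -0.9]
width: 0.003
```

```bash
cat > stud.py <<'E'
from h import *
import sys
c=snap('top','pics/%s.png'%sys.argv[1]);b=optics.camera('scene')['image']
f=lambda i,y,x:cv2.resize(i[y:y+120,x:x+120,::-1],(400,400),interpolation=2)
cv2.imwrite('pics/%sb.png'%sys.argv[1],np.hstack([f(c['image'],140,160),f(b,160,170)]))
for s,ce in blob(c,(0,110,60),(18,255,255))+[]:
    if 195<ce[0]<245 and 175<ce[1]<230:
        p=onz(c,*ce,93); d=p[:2]-[545.2,-7.4]
        print(s,ce,p.round(1),'r',np.hypot(*d).round(1),'world ang',np.degrees(np.arctan2(d[1],d[0])).round(1),'move from start',np.hypot(*(p[:2]-[564.1,15.3])).round(1))
E
python3 plan.py -40 2; python3 stud.py t5
```

```text
yaw -36.1 rho 22.6 s 16.3 contact angle -36.5 z 158.4 F [-0.1 -0.6 -0.9] t 7.5833
[[0, -0.01, -0.02, np.float64(-0.023), np.float64(-0.39)], [0, -0.01, -0.02, np.float64(-0.023), np.float64(-0.39)]]
[223, 187, 6, 6, 31] [225.5, 189.5] [566.3 -28.   93. ] r 29.6 world ang -44.3 move from start 43.4
```

View pics/t5b.png

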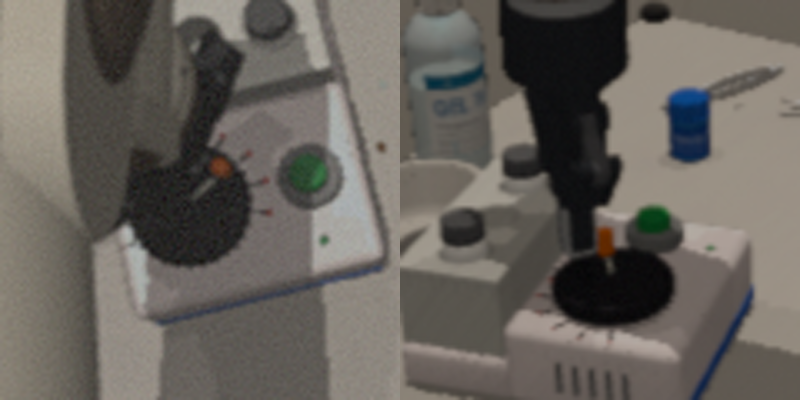

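Clicks read four: the stud is at −44°, where click 7 should be −45°, and it has moved 43.4 mm. There is a gap of about 4 mm to the finger. I'll lift away.

Emit:
jog_arm:
  deltas:
    - [0,0,0.02,0.3,0]
    - [0,0,0,0.5,0]
    - [0,0,0,0.7,0]
    - [0,0,0,0.7,0]
    - [0,0,0,0,0]
    - [0,0,0,0,0]

```text
t: 8.18
eef_pos: [572.2, -6.2, 229.3]
eef_rot: [0.953, -0.303, 0.007, 0.004]
wrist_force: [-0.6, -0.4, -1.0]
width: 0.0
```

```bash
python3 st.py; python3 stud.py t6
python3 - <<'E'
from h import *
np.set_printoptions(precision=1,suppress=True)
c=optics.camera('top')
for v in range(182,202,1): print(v,[int(round(bydepth(c,u,v)[2])) for u in range(240,266)])
print(blob(c,(45,70,30),(90,255,255)))
E
```

```text
t 8.18 p [572.2  -6.2 229.3] yaw -35.3 F [-0.6 -0.4 -1. ] q6 2.18
[223, 187, 6, 6, 32] [225.6, 189.5] [566.3 -28.2  93. ] r 29.7 world ang -44.6 move from start 43.6
182 [58, 60, 61, 59, 58, 60, 59, 59, 59, 58, 58, 59, 58, 59, 61, 59, 58, 61, 59, 57, 60, 58, 60, 61, 58, 57]
183 [61, 61, 60, 59, 61, 59, 61, 58, 59, 60, 71, 71, 73, 71, 71, 74, 59, 60, 60, 63, 61, 62, 58, 59, 60, 57]
184 [59, 58, 62, 60, 59, 58, 60, 60, 70, 73, 75, 71, 71, 74, 72, 74, 70, 71, 58, 63, 60, 62, 59, 58, 58, 58]
185 [60, 58, 62, 60, 59, 59, 57, 72, 75, 71, 72, 70, 71, 71, 72, 71, 70, 67, 73, 59, 60, 60, 62, 59, 56, 60]
186 [63, 61, 56, 60, 59, 60, 71, 69, 71, 72, 73, 80, 82, 80, 78, 71, 71, 70, 69, 68, 71, 60, 63, 59, 62, 62]
187 [60, 57, 60, 58, 60, 72, 71, 74, 72, 81, 85, 82, 83, 86, 83, 83, 71, 71, 74, 76, 69, 62, 60, 61, 60, 59]
188 [57, 61, 62, 65, 72, 73, 72, 71, 80, 81, 78, 84, 82, 79, 83, 81, 77, 71, 71, 72, 73, 70, 62, 60, 61, 57]
189 [63, 59, 60, 58, 73, 70, 72, 79, 81, 81, 79, 84, 79, 81, 83, 84, 86, 79, 72, 70, 72, 70, 62, 59, 58, 60]
190 [59, 60, 59, 60, 70, 71, 72, 81, 80, 83, 83, 82, 84, 82, 8
[... 590 characters left out ...]
57]
196 [60, 59, 59, 63, 68, 72, 73, 72, 71, 81, 83, 83, 83, 83, 84, 77, 77, 71, 72, 72, 72, 70, 59, 59, 61, 62]
197 [57, 60, 58, 59, 60, 71, 71, 71, 72, 72, 72, 79, 77, 83, 77, 70, 73, 72, 70, 71, 72, 66, 56, 57, 61, 62]
198 [56, 60, 60, 58, 59, 69, 71, 71, 72, 72, 74, 69, 71, 71, 76, 72, 70, 73, 72, 70, 71, 62, 57, 59, 61, 61]
199 [58, 59, 59, 60, 59, 62, 70, 72, 73, 73, 70, 72, 71, 75, 72, 71, 73, 72, 73, 69, 59, 59, 59, 59, 59, 58]
200 [60, 61, 59, 60, 62, 60, 62, 69, 71, 73, 73, 70, 70, 73, 73, 72, 71, 71, 71, 58, 62, 59, 62, 60, 59, 60]
201 [59, 60, 60, 60, 60, 58, 60, 59, 59, 69, 68, 71, 69, 75, 71, 71, 71, 63, 59, 60, 62, 59, 62, 61, 62, 59]
[([247, 186, 11, 11, 92], [252.0, 191.5])]
```

Emit:
jog_arm:
  deltas:
    - [0,-0.06,-0.6,0,0]
    - [0,-0.06,-0.6,0,0]
    - [0,-0.06,-0.6,0,0]
    - [0,-0.06,-0.4,0,0]
    - [0,0,0,0,0]
    - [0,0,0,-0.5,0]
    - [0,0,0,-0.6,0]
    - [0,0,0,-0.5,0]
    - [0,0,0,0,0]
    - [0,0,0,0,0]

```text
t: 9.17
eef_pos: [562.0, -73.1, 171.8]
eef_rot: [0.953, -0.302, 0.002, 0.004]
wrist_force: [0.2, 0.8, 0.8]
width: 0.001
```

```bash
python3 st.py
```

```text
t 9.17 p [562.  -73.1 171.8] yaw -35.1 F [0.2 0.8 0.8] q6 2.06
```

Emit:
jog_arm:
  deltas:
    - [0,0.07,-0.23,0,0]
    - [0,0,0,0,0]
    - [0,0,0,-0.3,0]
    - [0,0,0,0,0]
    - [0,0,0,0,0]

```text
t: 9.58
eef_pos: [565.3, -80.2, 164.8]
eef_rot: [0.954, -0.301, 0.003, 0.004]
wrist_force: [-0.8, -0.6, -0.1]
width: 0.002
```

```bash
python3 st.py; python3 stud.py t7
```

```text
t 9.58 p [565.3 -80.2 164.8] yaw -35.1 F [-0.8 -0.6 -0.1] q6 2.05
```

View pics/t7b.png

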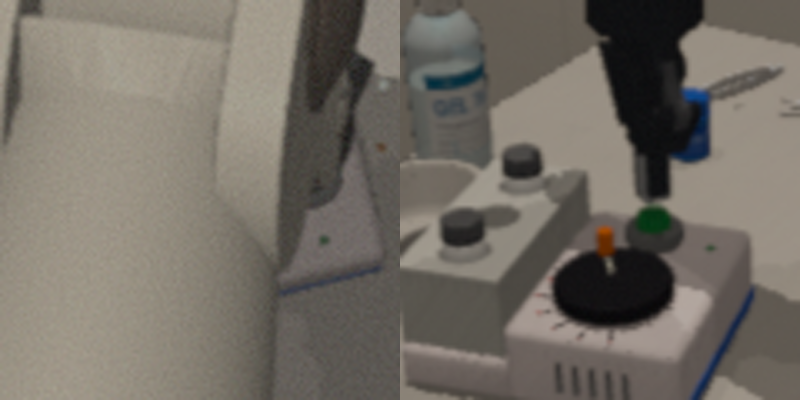

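The top view is blocked by the arm. The scene view shows the fingertip right above the green button, at about (365,215) in its crop, and the stud unchanged.

Emit:
jog_arm:
  deltas:
    - [0,0,0,-0.2,0]
    - [0,0,0,-0.1,0]
    - [0,0,0,-0.1,0]
    - [0,0,0,-0.07,0]
    - [0,0,0,0,0]

```text
t: 10.1
eef_pos: [565.6, -80.1, 150.1]
eef_rot: [0.954, -0.301, 0.004, 0.004]
wrist_force: [-0.5, 0.3, 3.7]
width: -0.001
```

Emit:
jog_arm:
  deltas:
    - [0,0,0,-0.07,0]
    - [0,0,0,-0.07,0]
    - [0,0,0,-0.05,0]
    - [0,0,0,-0.03,0]

```text
t: 10.43
eef_pos: [565.4, -80.1, 148.8]
eef_rot: [0.954, -0.301, 0.006, 0.004]
wrist_force: [-2.3, 0.3, 3.5]
width: 0.002
```

Emit:
jog_arm:
  deltas:
    - [0,0,0,-0.12,0]
    - [0,0,0,-0.12,0]
    - [0,0,0,-0.12,0]

```text
t: 10.68
eef_pos: [565.2, -80.1, 148.2]
eef_rot: [0.954, -0.301, 0.009, 0.003]
wrist_force: [-13.2, 1.6, 28.2]
width: 0.001
```

```bash
python3 st.py; python3 stud.py t8; python3 st.py
```

```text
t 10.68 p [565.2 -80.1 148.2] yaw -35.1 F [-13.2   1.6  28.2] q6 2.05
t 10.78 p [565.2 -80.1 148.2] yaw -35.1 F [-12.3   1.7  29.2] q6 2.05
```

View pics/t8b.png

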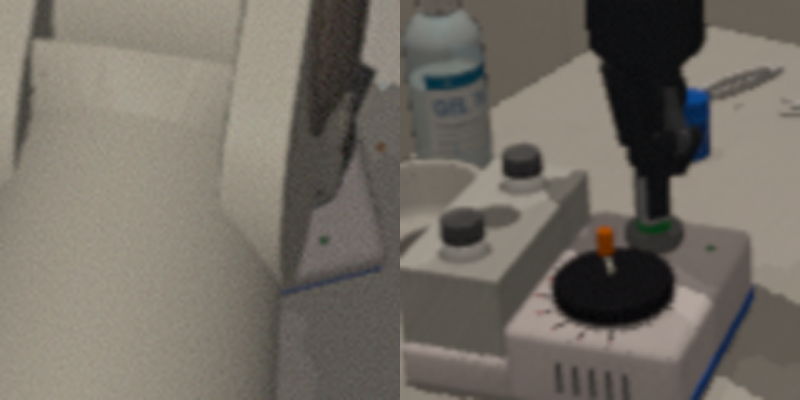

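The button has bottomed out: the force is 28 N at a hard stop, 6 mm below its top. I'll release it and retreat upward.

Emit:
jog_arm:
  deltas:
    - [0,0,0,0.2,0]
    - [0,0,0,0.4,0]
    - [0,0,0,0.8,0]
    - [0,0,0,0.8,0]
    - [0,0,0,0.8,0]
    - [0,0,-0.5,0.8,0]
    - [0,-0.3,-1,0.5,0]
    - [0,-0.3,-1,0,0]
    - [0,-0.3,-1,0,0]
    - [0,-0.3,-1,0,0]
    - [0,-0.3,-1,0,0]
    - [0,0,0,0,0]
    - [0,0,0,0,0]
    - [0,0,0,0,0]

```text
t: 11.95
eef_pos: [516.3, -250.7, 288.3]
eef_rot: [0.954, -0.3, 0.01, 0.003]
wrist_force: [-0.2, -0.8, 0.5]
width: 0.0
```

```bash
python3 st.py; python3 stud.py t9
python3 - <<'E'
from h import *
c=optics.camera('top'); print(blob(c,(45,70,30),(90,255,255)), np.mean([bydepth(c,u,v)[2] for u in range(249,255) for v in range(189,194)]))
print(blob(c,(105,120,40),(125,255,255)))
E
```

```text
t 11.95 p [ 516.3 -250.7  288.3] yaw -34.9 F [-0.2 -0.8  0.5] q6 1.73
[223, 187, 7, 6, 32] [225.7, 189.4] [566.5 -28.4  93. ] r 30.0 world ang -44.6 move from start 43.8
[([247, 186, 11, 11, 93], [252.0, 191.5])] 81.7167323988807
[]
```

View pics/t9.png

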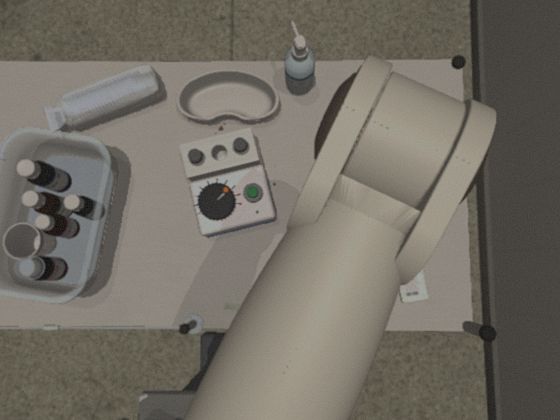

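The dial is at (217,201) with its stud at (226,189), four ticks on. The button at (252,191) is up at z ≈ 82, the vials haven't moved, and the gripper is in free air. I'll hand in the job.

```bash
python3 -c "
from h import *
print(order.sign_off())"
```

```text
the job is handed in; nothing more can be done
None
```

I turned the dial four clicks clockwise (click 3 to click 7), pushing the stud with the closed fingertips. I then pressed the green button right down, released it, backed the arm away and handed the job in at about t = 12 s. No verdict was reported.

**Dial:** the stud rests at −44.6° in the world frame, against −45.4° expected for click 7. It has moved 43.8 mm, inside the 41.6–47.3 mm window. The wrist read about 3 N while the stud was being pushed. After the last click there was a gap of about 4 mm between finger and stud.

**Button:** it went down about 6 mm to a hard stop. The wrist force reached about 29 N there, below the 40 N limit but well above the 4 N the button needs. It is up again at z ≈ 82 mm, the same as before.

**Other things:** the vials look unmoved in the last top picture. The arm hid the jar, pen and tape in that picture, so I did not check them again at the end. The tool was well above them on the way in and as it backed away.

**Disagreements:** one colour measurement of the stud was off by about 7 mm because a red tick got into the mask, so I did not use it. The stud's travel measured about 1 mm less than the ideal 44.6 mm, which is within the 2 mm calibration.

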